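Turn the keep-warm plate up four clicks

ROBOT

A 6-joint arm with a two-finger parallel gripper is mounted at the origin on a cart in front of the work surface, level with it; the furniture and walls round the work are solid. World frame = base frame: x ahead of the robot, y to its left, z up, the work surface at z = 0. Lengths are in mm, angles in degrees, forces in N, time in s.
With the tool pointing down it reaches from about 350 to 850 mm from the base axis. Payload 8.1 kg.
Tool frame: the origin (TCP) lies at the very end of the fingers, on their centre line; the grasp point (between the pads) lies 19 mm behind it (tcp_to_grasp is the distance from the TCP to the grasp point, in mm); z points along the fingers, x is the direction in which the jaws open and shut, and the axes are right-handed (so a half turn about z gives the same grasp; the last joint's range is limited). The gripper opens to 85 mm and grips with 20 to 120 N. Pads are 22 mm wide; open, the fingers measure 114 mm over their backs; the gripper's body (76 mm by 85 mm) begins 54 mm behind the grasp point. The pads swing forward as they close: fully open they stand 13 mm farther back than shut.
Start: joints at [61.971, 7.471, 85.268, -0, 87.261, -4.893], TCP at [235.729, 551.758, 231.292] pointing down, gripper open.
Joint ranges: [-169.43, 169.43], [-51.17, 129.36], [1.28, 143.12], [-76.62, 256.62], [0, 156.53], [-152.29, 152.29]. Speed limits (degrees/s): [136.94, 136.94, 159.86, 180, 180, 180].

INTERFACE

Orientations are given as [roll, pitch, yaw] about the fixed x, y, z axes, in that order (R = Rz(yaw) Ry(pitch) Rx(roll)).
In Python, from bench import * gives the robot as it stands. The module is installed in compiled form; this text tells all that it offers.
- The arm moves only by the tool apply_moves, never from a script. Its argument "targets" is text: rows parted by semicolons, each of 7 numbers parted by spaces: the turn, a rotation vector about the tool's x, y, z in rad, then the shift along the tool's x, y, z in cm, then the finger opening in cm, from 0 to 8.54. A call has exactly 5 rows; each row is the pose to reach, as a shift and turn from the pose commanded when the call began, along the tool's axes at that moment; what a row does not reach only later rows make up. A row lasts 1/10 s, in which the tool goes at most 50 mm and 8.59 degrees, less where a joint would pass 70% of its speed; a pose out of reach is approached as far as the arm can. A call with a gripper value outside its range is refused whole. The fingers move at their own pace and stop on an object; "force" is the grip in N (left out, the last holds). Time passes only in rows, so rows that repeat a pose let the fingers close, or fill a call up. It gives the time, the measured TCP pose, the force and the opening at its end, in the units of the state.
- sense(): the state, without advancing time (a new reading comes with each control period).
- snapshot(name): name is "side" or "top"; returns the picture (400x640x3 uint8, red, green, blue); there is no depth.
- camera_model(name): a dict with "fx", "fy", "cx", "cy" (pixels), "position" and "attitude" of the camera in the world. Camera axes: x right, y up, looking along -z (the intrinsics and any distortion apply to the point x, -y, -z); pixel columns grow to the right and rows downward; lengths in mm; the calibration is good to about 2 mm. A picture is of the moment at which its call begins. camera_model takes no time and is no camera call.
- hand_in(): hands the job in, once; it reports no verdict.
Trained networks look in the newest picture that a camera, given by its name, has taken for a name from the list of things; names that differ only in an ending like _2 or _b are one class to them, and where a whole thing is asked for, a point or a joint stands for the part that bears it (a point fixed in the world has none). Each returns a list of dicts, best first, with "confidence" (0 to 1); they miss things now and then, are a little off and sometimes report something else, mostly with a low value. They report only what shows in the picture. A call takes as long as a camera call.
- recognise(camera, query): "at" ([row, column] in pixels, amid what is visible of it).
- place_of(camera, query): "at" ([row, column] in pixels: a listed point, or the origin of a listed thing).
The state is a dict: "time": time; "joint_pos": joint angles; "qd": joint speeds; "joint_efforts": joint torques, N m; "tool_pos": TCP position; "tcp_rot": TCP orientation; "ft_force": force on the tool from outside, world axes, zero at the start; "wrist_torque": the same for the moment, N m; "finger_gap": finger opening in mm.
Only numpy, scipy, OpenCV 4.12 (cv2) and the standard library are available. Lean on these libraries where they do the work, as an engineer would, in place of code of your own. Each camera call takes 0.05 s, during which the arm holds its last target. There are 200 camera calls.

TASK

Turn up the keep-warm plate under the little cup: with the fingertips, pushing in the round hollow in its top or wherever is handy, turn the plate's big black dial clockwise, seen from above, by exactly four clicks from where it stands, gently, and leave it resting in that click. Grip and lift nothing, leave the cup standing where it is on the plate, and do not disturb the other things round about.

Things in the scene. Friction and masses are not known exactly. Their poses are not given: they have to be found in the camera images.
- warmer: White keep-warm plate, fixed on the worktop: a flat housing 170 mm deep (its x) by 320 mm wide (its y), top face 36 mm above the worktop. Origin at the centre of its underside, x to its back, y to its left, z up. A round dark steel cup plate, 136 mm across, lies 78 mm to the right (-y), its top 40 mm up; the dial's axis lies 85 mm to the left (+y).
- heat_dial (a joint): Angle of the black dial (rad), growing clockwise seen from above. Click-stops every pi/6 (0.5236, 30 degrees) at 0, 0.5236 ... 4.712, end stops just beyond. It starts in one of the first four (settling in the first 0.3 s). A click takes about 0.15 N m (5 N at the hollow) to begin; past half way the dial snaps on into the next stop by itself; let go, it settles in the nearest stop.
- dial_hollow (a point): Centre of the round finger hollow (orange floor) at the level of the dial's top: 42 mm across, 14 mm deep with a closed floor (41.5 mm above the worktop), open to the top only, its centre 36 mm from the dial's axis. It turns with the dial: at joint value q it lies from the axis at 135 degrees - q, counter-clockwise from the plate's x. Shut fingers fit in it with some play.
- dial_pointer (a point): The short white pointer line on the dial's top face beyond the hollow, 59 mm from the axis, in line with axis and hollow.
- dial_axis (a point): The axis of the black dial (124 mm across, 18 mm thick, turning about the vertical) at the level of its top face, 55.5 mm above the worktop; does not move. Ten dark tick marks on the housing round the dial show the click-stops, from front left at joint value 0 over the back to front right.
- cup: Small dark espresso cup with a handle, 65 x 93 x 53 mm, standing loose on the cup plate, top 93 mm above the worktop. Origin at the centre of its underside. Leave it alone.
- lemon: Lemon, 78 x 55 x 56 mm, loose on the worktop to the right; bystander.
- spice_jar: Spice jar with a black cap, 45 mm across, 105 mm high, loose on the worktop to the right; bystander.
- kitchen_timer: Red clockwork kitchen timer, 68 mm across, 55 mm high, loose on the worktop to the right; it has a dial too, but is not part of the job; bystander.
- garlic: Garlic bulb, 60 x 57 x 58 mm, loose on the worktop behind and to the left of the plate; bystander.
- matchbox: Blue matchbox, 64 x 112 x 22 mm, lying loose on the worktop behind the plate; bystander.

How it is judged:
By the outcome, as a careful person would: the job done as asked, in the order asked, and still so for the second after the job is handed in, with the robot touching nothing.
It also fails if it takes over 50 s, if anything falls off the work surface, if the arm or the gripper's body presses on something with over 40 N, if the wrist force passes 120 N, or if a joint passes its speed limit or range.

## Working session

There is one attempt and no reset: what is moved stays moved. The work goes in short steps, Python scripts to look and compute and a tool call to move; the robot and the scene stay as the last step left them, time stands still between calls to the robot, and variables do not carry over. Pictures are saved under pics/ and viewed, about 8 in all and at most 12, crops included, and the job is handed in when it is done.

Besides the shell and the picture viewer there is one more tool, called after "Call:" as name(argument=value, ...), one argument or row to a line, values as JSON. apply_moves: Moves the arm, as the interface text tells. Its arguments: {"type":"object","properties":{"targets":{"type":"string"},"force":{"type":"number"}},"required":["targets"]}

```bash
mkdir -p pics
cat > h.py <<'E'
from bench import *
import numpy as np, cv2
from scipy.spatial.transform import Rotation as R
def rot(m):
    a=np.array(m["attitude"],float)
    return a if a.shape==(3,3) else (R.from_euler('xyz',a,degrees=True).as_matrix() if a.size==3 else R.from_quat(a).as_matrix())
def ray(name,at,z):
    m=camera_model(name); r,c=at
    d=np.array([(c-m["cx"])/m["fx"],(r-m["cy"])/m["fy"],1.0])
    dist=m.get("distortion")
    if dist is not None:
        K=np.array([[m["fx"],0,m["cx"]],[0,m["fy"],m["cy"]],[0,0,1]],float)
        u=cv2.undistortPoints(np.array([[[c,r]]],float),K,np.array(dist,float))[0,0]; d=np.array([u[0],u[1],1])
    w=rot(m)@np.array([d[0],-d[1],-d[2]]); p=np.array(m["position"],float)
    return p+w*(z-p[2])/w[2]
def save(name,f):
    im=snapshot(name); cv2.imwrite(f,im[:,:,::-1]); return im
E
python3 - <<'E'
from h import *
s=sense(); print(s)
for n in("side","top"):
    print(n,camera_model(n)); save(n,f"pics/{n}0.png")
    for q,z in(("warmer",0),("dial_axis",55.5),("dial_hollow",55.5),("dial_pointer",55.5),("cup",40)):
        for d in place_of(n,q)[:2]: print(q,np.round(d["at"]),round(d["confidence"],2),ray(n,d["at"],z).round(1))
E
```

```text
{'time': 0.0, 'joint_pos': array([ 6.19691099e+01,  7.51513933e+00,  8.53290260e+01, -2.74738922e-04,
        8.72623888e+01, -4.89267425e+00]), 'qd': array([ 0.00782029, -0.01575967,  0.04972885, -0.02014167, -0.04441022,
        0.02717264]), 'joint_efforts': array([-9.24827436e-04, -5.69384730e+01, -5.00561678e+01, -2.88409146e-04,
        1.41371108e-02, -4.62810931e-05]), 'tool_pos': array([235.4871438 , 551.25607466, 230.24654323]), 'tcp_rot': array([-1.79991185e+02,  1.06189342e-01,  6.68618057e+01]), 'ft_force': array([-0.43653587,  0.75985055,  0.02033594]), 'wrist_torque': array([ 0.01407827, -0.0158343 ,  0.01795215]), 'finger_gap': 85.35957242107814}
side {'fx': 365.5878258188804, 'fy': 365.5878258188804, 'cx': 321.1900801373454, 'cy': 197.21412582156623, 'position': array([455.45327113, 856.16438492, 634.57930815]), 'attitude': array([  59.62776578,    0.56905173, -172.64424407])}
warmer [215. 351.] 0.71 [ 492.3 -116.5    0. ]
warmer [178. 383.] 0.29 [ 388.8 -386.8    0. ]
dial_axis [215. 352.] 0.76 [486.4 -30.1  55.5]
dial_hollow [220. 354.] 0.58 [478.7  -4.6  55.5]
dial_pointer [225. 357.] 0.62 [469.   18.6  55.5]
cup [191. 350.] 0.84 [ 501.2 -198.3   40. ]
top {'fx': 416.584532307367, 'fy': 416.584532307367, 'cx': 317.49125067245717, 'cy': 193.1929454799487, 'position': array([ 475.67491844, -107.35595026, 1136.7543564 ]), 'attitude': array([  4.52555011,  -0.6945868 , -90.33355787])}
warmer [221. 314.] 0.73 [ 489.9 -112.5    0. ]
dial_axis [223. 287.] 0.73 [485.3 -40.9  55.5]
dial_axis [230. 263.] 0.34 [467.8  21.1  55.5]
dial_hollow [229. 270.] 0.77 [468.2   3.3  55.5]
dial_pointer [228. 261.] 0.87 [472.8  25.7  55.5]
dial_pointer [219. 426.] 0.69 [ 492.5 -402.1   55.5]
cup [220. 343.] 0.84 [ 492.7 -188.1   40. ]
```

Run:
```python
import cv2,numpy as np
t=cv2.imread("pics/top0.png")[140:300,200:400]
s=cv2.imread("pics/side0.png")[110:310,250:450]
cv2.imwrite("pics/t1.png",cv2.resize(t,None,fx=4,fy=3.75 if 0 else 3.75 and 4*0+3.75*0+4*0.9375 if 0 else 3.75,interpolation=cv2.INTER_CUBIC) if 0 else cv2.resize(t,(740,592),interpolation=cv2.INTER_CUBIC))
```

```text
(no output)
```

View pics/t1.png

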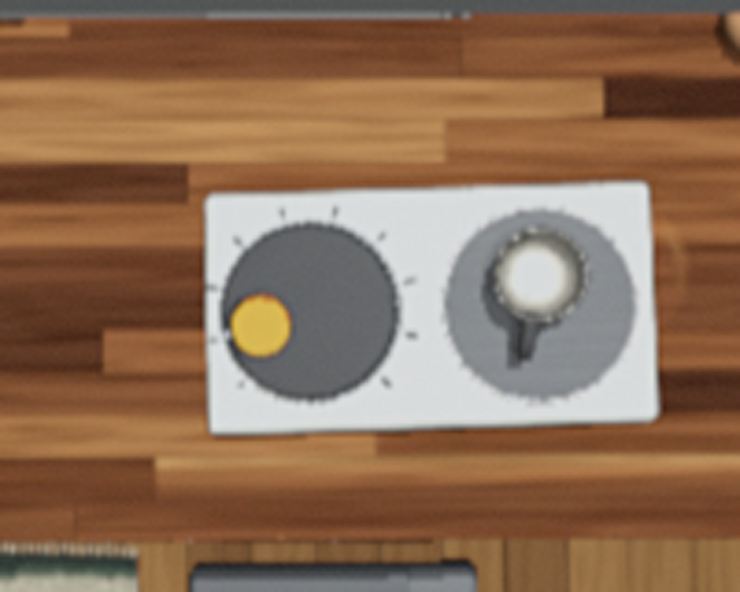

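View pics/side0.png

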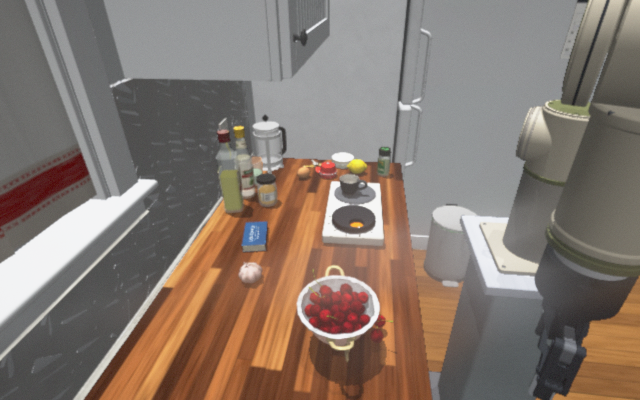

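The top crop shows the plate, with the dial centred at about (311,310) in the crop. The orange hollow is at (261,325) and its pointer is at the second tick from front left, so q=30° and the target is 150°, the sixth tick. The side view shows a colander of cherries between the arm and the plate, so I'll fly over it. Next I'll refine the geometry.

Run:
```python
from h import *
im=cv2.imread("pics/top0.png"); hsv=cv2.cvtColor(im,cv2.COLOR_BGR2HSV)
full=lambda x,y:((y+.5)/3.7-.5+140,(x+.5)/3.7-.5+200)
C=[ray("top",full(*p),36) for p in((206,196),(649,183),(658,419),(211,435))]
c=np.mean(C,0); print("corners",np.round(C,1),c)
yv=(C[0]-C[1]+C[3]-C[2]); yaw=np.degrees(np.arctan2(-yv[0],yv[1])); print("yaw",yaw)
a=np.radians(yaw); print("axis from housing",c[:2]+85*np.array([-np.sin(a),np.cos(a)]))
# dial: dark or orange within window
w=np.zeros(im.shape[:2],bool); w[195:255,256:310]=1
m=((hsv[...,2]<150)|(hsv[...,1]>120))&w
m=cv2.morphologyEx(m.astype(np.uint8),cv2.MORPH_OPEN,np.ones((5,5)))
n,l,st,ce=cv2.connectedComponentsWithStats(m)
k=1+np.argmax(st[1:,4]); print(st[k],ce[k]); ax=ray("top",ce[k][::-1],53); print("axis",ax)
o=(hsv[...,1]>130)&(hsv[...,2]>150)&(hsv[...,0]<35)&w
o=cv2.morphologyEx(o.astype(np.uint8),cv2.MORPH_OPEN,np.ones((3,3)))
n,l,st,ce=cv2.connectedComponentsWithStats(o);k=1+np.argmax(st[1:,4]);h=ray("top",ce[k][::-1],48)
print(st[k],ce[k],h,"angle wrt x",np.degrees(np.arctan2(h[1]-ax[1],h[0]-ax[0])))
for t in("dial_axis","dial_hollow","cup"):
  pass
```

```text
corners [[ 565.1   43.3   36. ]
 [ 572.9 -274.2   36. ]
 [ 404.8 -277.8   36. ]
 [ 395.6   38.8   36. ]] [ 484.59684729 -117.46280493   36.        ]
yaw 1.5315855229755817
axis from housing [482.32496502 -32.49317181]
[ 260  200   48   48 1812] [283.26655629 223.7803532 ]
axis [482.27907341 -31.80826768  53.        ]
[263 220  15  16 204] [270.         227.61764706] [472.5524738    3.01139543  48.        ] angle wrt x 105.6072887642396
```

Call:
apply_moves(
  targets="0 0 0.12 -3 3.2 -1 0; 0 0 0.25 -6.4 6.8 -2 0; 0 0 0.38 -9.8 10.4 -2 0; 0 0 0.51 -13.2 14 -2 0; 0 0 0.64 -16.6 17.5 -2 0",
  force=20,
)

```text
time: 1.1
tool_pos: [331.9, 328.6, 251.6]
tcp_rot: [180.0, -0.1, 29.9]
ft_force: [0.9, -0.9, -0.2]
finger_gap: 12.2
```

Call:
apply_moves(
  targets="0 0 0.12 -0.6 4.9 0 0; 0 0 0.25 -1.2 9.8 0 0; 0 0 0.37 -1.8 14.7 0 0; 0 0 0.49 -2.4 19.6 0 0; 0 0 0.527 -3 24.5 1 0",
)

```text
time: 1.6
tool_pos: [429.9, 102.0, 243.1]
tcp_rot: [-180.0, -0.2, -0.3]
ft_force: [1.5, 0.3, 0.1]
finger_gap: 0.0
```

Run:
```python
from h import *
s=sense(); print(s["tool_pos"],s["tcp_rot"],s["finger_gap"],s["qd"].round(1))
```

```text
[429.8965056  101.99726255 243.09800374] [-179.96923508   -0.22214043   -0.25591133] 0.03868353595985635 [-62.6  12.6   2.1   0.2 -14.1 -45.4]
```

Call:
apply_moves(
  targets="0 0 0 1.6 4 2 0; 0 0 0 3 7 5 0; 0 0 0 4 9.3 9 0; 0 0 0 4 9.3 13 0; 0 0 0 4 9.3 14.5 0",
)

```text
time: 2.1
tool_pos: [465.9, 10.0, 92.0]
tcp_rot: [-180.0, 0.3, -0.1]
ft_force: [0.0, 0.0, -0.0]
finger_gap: -0.1
```

Run:
```python
from h import *
for i in range(3): im=save("side","pics/side1.png"); im2=save("top","pics/top1.png")
s=sense(); print(s["time"],s["tool_pos"],s["tcp_rot"],s["ft_force"])
a=im[170:270,300:430]; b=im2[180:270,240:340]
cv2.imwrite("pics/c1.png",np.hstack([cv2.resize(a,(520,400),interpolation=2),cv2.resize(b,(280,252),interpolation=2) if 0 else cv2.copyMakeBorder(cv2.resize(b,(280,252),interpolation=2),0,148,0,0,0)])[:,:,::-1])
```

```text
2.4 [469.98054809  10.9049943   98.31671288] [ 1.79984467e+02 -1.79109716e-01  2.13614232e-02] [-0.64704285  0.22868021 -0.40620285]
```

View pics/c1.png

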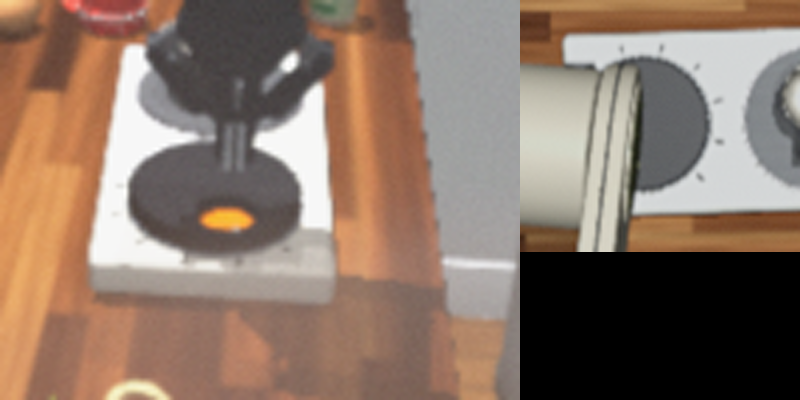

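The side crop shows the shut fingers above the dial, with their tip at about crop (234,171), and the orange hollow at (227,218). I'll check where each lies in the world.

Run:
```python
from h import *
print("tip",ray("side",(212.7,358.6),98.3)); print("hollow",ray("side",(224.5,356.6),46))
print("axis side", ray("side",(170+193/4,300+214/4),55.5), ray("side",(170+193/4,300+214/4),50))
s=sense();print(s["tool_pos"])
```

```text
tip [466.88284223  20.0491004   98.3       ]
hollow [471.10865877   0.61995704  46.        ]
axis side [481.02455299 -15.83850007  55.5       ] [481.26742482 -24.12064001  50.        ]
[469.98054809  10.9049943   98.31671288]
```

Call:
apply_moves(
  targets="0 0 0 0.2 0.85 0 0; 0 0 0 0.2 0.85 1.5 0; 0 0 0 0.2 0.85 3 0; 0 0 0 0.2 0.85 3.7 0; 0 0 0 0.2 0.85 3.7 0",
)

```text
time: 2.9
tool_pos: [470.2, 2.1, 59.0]
tcp_rot: [-180.0, 0.1, 0.0]
ft_force: [0.1, 0.3, -0.3]
finger_gap: -0.0
```

Run:
```python
from h import *
im=save("side","pics/side2.png"); s=sense(); print(s["time"],s["tool_pos"],s["ft_force"])
cv2.imwrite("pics/c2.png",cv2.resize(im[190:250,320:395],(750,600),interpolation=2)[:,:,::-1])
```

```text
2.95 [470.69954264   2.15857859  59.69950279] [ 1.44282811 -0.3105384   0.74839719]
```

View pics/c2.png

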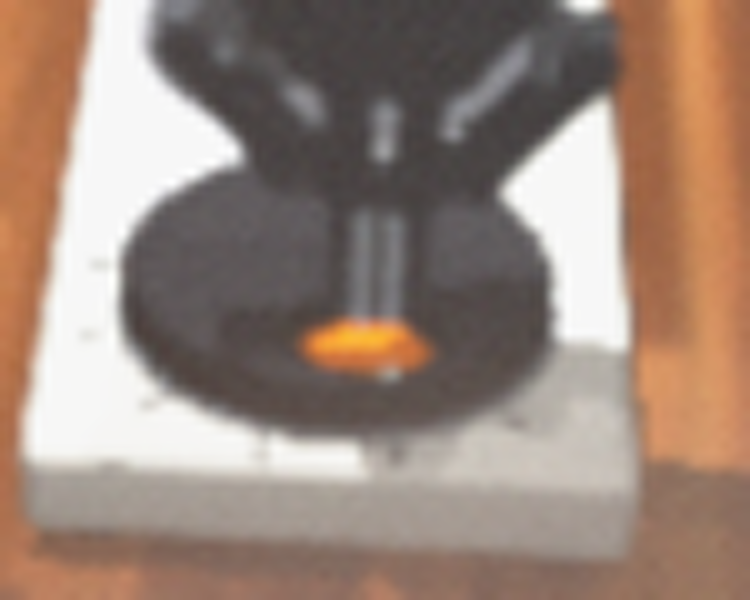

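The side crop shows the finger centre at column 376 against the hollow at 368. That is about 1–2 mm off in x, which agrees with the measured pose. I'll shift +1.5 mm and go in.

Call:
apply_moves(
  targets="0 0 0 0.15 0 0 0; 0 0 0 0.15 0 0.5 0; 0 0 0 0.15 0 0.9 0; 0 0 0 0.15 0 1.3 0; 0 0 0 0.15 0 1.3 0",
)

```text
time: 3.45
tool_pos: [471.4, 2.4, 45.5]
tcp_rot: [-180.0, 0.1, 0.0]
ft_force: [0.3, -0.6, -0.2]
finger_gap: -0.4
```

Run:
```python
from h import *
import time
im=save("side","pics/side3.png"); s=sense(); print(s["time"],s["tool_pos"],s["ft_force"],s["wrist_torque"])
cv2.imwrite("pics/c3.png",cv2.resize(im[190:250,320:395],(750,600),interpolation=2)[:,:,::-1])
# arc offsets (cm) in tool axes from q=30
p=np.array([482.3,-32.2]);f=lambda q:p+36*np.array([np.cos(np.radians(136.5-q)),np.sin(np.radians(136.5-q))])
cur=s["tool_pos"][:2]
for q in range(30,176,6):
    d=(f(q)-cur)/10; print(q,f(q).round(1),d[0].round(2),-d[1].round(2))
```

```text
3.5 [471.57926623   2.39135519  45.82001432] [-0.51192624 -0.33260747  0.0723564 ] [-0.05146867  0.02290216  0.00348687]
30 [472.1   2.3] 0.05 0.01
36 [475.7   3.2] 0.42 -0.08
42 [479.5   3.7] 0.79 -0.13
48 [483.2   3.8] 1.17 -0.14
54 [487.    3.5] 1.54 -0.11
60 [490.7   2.8] 1.91 -0.04
66 [494.3   1.7] 2.27 0.07
72 [4.978e+02 3.000e-01] 2.62 0.21
78 [501.1  -1.5] 2.95 0.39
84 [504.2  -3.6] 3.26 0.6
90 [507.1  -6.1] 3.55 0.85
96 [509.7  -8.8] 3.81 1.12
102 [512.  -11.8] 4.04 1.42
108 [513.9 -15. ] 4.24 1.74
114 [515.6 -18.4] 4.4 2.08
120 [516.8 -22. ] 4.52 2.44
126 [517.7 -25.6] 4.61 2.8
132 [518.2 -29.4] 4.66 3.18
138 [518.3 -33.1] 4.67 3.55
144 [518.  -36.9] 4.64 3.93
150 [517.3 -40.6] 4.57 4.3
156 [516.2 -44.2] 4.47 4.66
162 [514.8 -47.7] 4.32 5.01
168 [513. -51.] 4.14 5.34
174 [510.9 -54.1] 3.93 5.65
```

Call:
apply_moves(
  targets="0 0 0 0.42 -0.08 0 0; 0 0 0 0.79 -0.13 0 0; 0 0 0 1.17 -0.14 0 0; 0 0 0 1.54 -0.11 0 0; 0 0 0 1.91 -0.04 0 0",
)

```text
time: 4.0
tool_pos: [490.7, 2.6, 46.0]
tcp_rot: [180.0, 0.1, 0.0]
ft_force: [-3.5, -1.2, 0.3]
finger_gap: 0.1
```

```bash
cat > st.py <<'E'
from h import *
save("side","pics/last.png")
s=sense(); print(s["time"],s["tool_pos"].round(1),s["ft_force"].round(1))
p=np.array([482.3,-32.2]); d=s["tool_pos"][:2]-p
print("q tool",136.5-np.degrees(np.arctan2(d[1],d[0])),"r",np.hypot(*d))
E
python3 st.py
```

```text
4.05 [491.9   2.5  46.4] [-0.5 -0.1  0.8]
q tool 61.90548282058781 r 36.024086713507806
```

Call:
apply_moves(
  targets="0 0 0 0.36 0.11 0 0; 0 0 0 0.71 0.25 0 0; 0 0 0 1.04 0.43 0 0; 0 0 0 1.35 0.64 0 0; 0 0 0 1.64 0.89 0 0",
)

```text
time: 4.55
tool_pos: [506.1, -6.6, 45.7]
tcp_rot: [180.0, 0.2, 0.0]
ft_force: [-4.8, -1.7, 1.9]
finger_gap: -0.3
```

```bash
python3 st.py
```

```text
4.6 [507.2  -6.8  46. ] [-0.5 -0.4 -0.3]
q tool 90.93287137959908 r 35.50651414093203
```

Next, q 96 to 120.

Call:
apply_moves(
  targets="0 0 0 0.26 0.27 0 0; 0 0 0 0.49 0.57 0 0; 0 0 0 0.69 0.89 0 0; 0 0 0 0.85 1.23 0 0; 0 0 0 0.97 1.59 0 0",
)

```text
time: 5.1
tool_pos: [517.2, -22.1, 46.2]
tcp_rot: [-180.0, 0.0, 0.0]
ft_force: [0.3, 0.4, 0.1]
finger_gap: -0.2
```

```bash
python3 st.py
```

```text
5.15 [517.9 -22.8  46.5] [ 0.1 -0.3 -0.3]
q tool 121.74260076083448 r 36.778813400320125
```

Call:
apply_moves(
  targets="0 0 0 0.08 0.36 0 0; 0 0 0 0.13 0.74 0 0; 0 0 0 0.14 1.11 0 0; 0 0 0 0.11 1.49 0 0; 0 0 0 0.04 1.86 0 0",
)

```text
time: 5.65
tool_pos: [517.8, -40.9, 46.4]
tcp_rot: [180.0, -0.0, 0.0]
ft_force: [0.5, 0.5, -0.7]
finger_gap: 0.1
```

Run:
```python
exec(open("st.py").read())
im=cv2.imread("pics/last.png")
cv2.imwrite("pics/c4.png",cv2.resize(im[180:250,310:395],(729,600),interpolation=2))
```

```text
5.7 [517.8 -41.6  46.5] [-0.1 -0.1 -0.1]
q tool 151.39900941591546 r 36.719093945029954
```

View pics/c4.png

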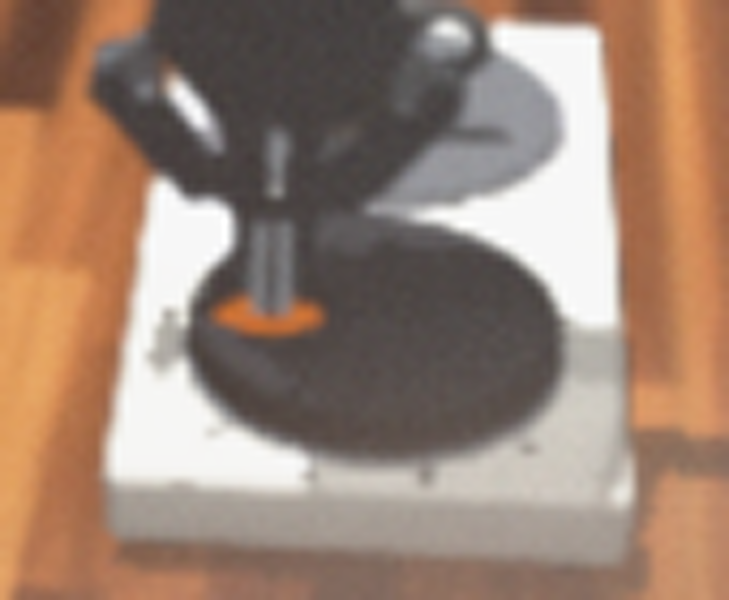

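The crop shows the hollow at (268,315) with the finger centred in it and no force, so the dial rests in the stop. I'll lift straight out and then clear the view.

Call:
apply_moves(
  targets="0 0 0 0 0 -0.5 0; 0 0 0 0 0 -1.5 0; 0 0 0 0 0 -4 0; 0 0 0 0 0 -8 0; 0 0 0 0 0 -12 0",
)

```text
time: 6.2
tool_pos: [517.3, -40.6, 168.2]
tcp_rot: [180.0, 0.0, 0.0]
ft_force: [0.6, -0.5, 0.6]
finger_gap: 0.0
```

Call:
apply_moves(
  targets="0 0 0 0 -3 -4 0; 0 0 0 -1 -7 -7 0; 0 0 0 -2 -11.5 -7 0; 0 0 0 -3 -16 -7 0; 0 0 0 -4 -20 -7 0",
)

```text
time: 6.7
tool_pos: [477.5, 161.3, 238.3]
tcp_rot: [-180.0, -0.2, 0.0]
ft_force: [0.5, -0.1, -0.7]
finger_gap: 0.0
```

Run:
```python
from h import *
for i in range(3): im=save("top","pics/top5.png")
s=sense(); print(s["time"],s["tool_pos"].round(1),s["ft_force"].round(1))
for q,z in(("dial_hollow",48),("dial_pointer",55.5)):
    for d in place_of("top",q)[:2]:
        r=ray("top",d["at"],z); print(q,d["at"],d["confidence"],"q",136.5-np.degrees(np.arctan2(r[1]+32.2,r[0]-482.3)))
for d in place_of("top","cup")[:1]: print("cup",ray("top",d["at"],40))
hsv=cv2.cvtColor(im,cv2.COLOR_RGB2HSV); o=(hsv[...,1]>130)&(hsv[...,2]>120)&(hsv[...,0]<35)
w=np.zeros(o.shape,bool);w[203:245,262:306]=1;o&=w
o=cv2.morphologyEx(o.astype(np.uint8),cv2.MORPH_OPEN,np.ones((3,3)))
n,l,st,ce=cv2.connectedComponentsWithStats(o)
if n>1:
    k=1+np.argmax(st[1:,4]); r=ray("top",ce[k][::-1],48); print(st[k],r,136.5-np.degrees(np.arctan2(r[1]+32.2,r[0]-482.3)))
cv2.imwrite("pics/c5.png",cv2.resize(im[140:300,200:400],(740,592),interpolation=2)[:,:,::-1])
```

```text
6.85 [477.2 161.5 237.6] [ 0.4 -0.8  0.6]
dial_hollow [211.2, 289.4] 0.75 q 161.49963818259576
dial_pointer [199.5, 289.7] 0.74 q 151.17399445570732
cup [ 485.35782496 -184.0838424    40.        ]
[279 203  16  16 211] [518.01290705 -39.8405638   48.        ] 148.57603901616136
```

View pics/c5.png

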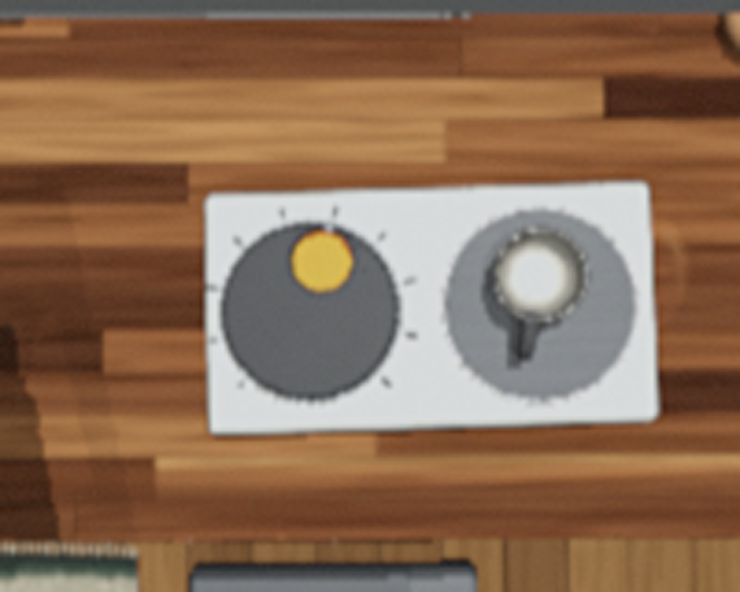

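The top view shows the hollow at (322,262) and the pointer at the sixth tick (about (335,212)), so q is about 150°, four clicks on. The cup looks the same as before. I'll hand it in.

```bash
python3 -c "
from bench import *
print(hand_in())"
```

```text
the job is handed in; nothing more can be done
None
```

I turned the dial four clicks clockwise, from the second tick (30°) to the sixth (150°), and handed the job in at about 7 s on the robot's clock. I pushed with the shut fingertips in the hollow, then lifted straight out and moved clear. The highest push force I read, between steps, was about 5 N.

**Dial:** in the last top picture the pointer stands at the sixth tick. The orange hollow measured 148.6° and the network's pointer reading gave 151.2°. The network's hollow reading disagreed at 161.5°, but its earlier hollow readings were also several mm off, and the picture supports 150°.

**Cup and surroundings:** the cup looks unmoved in the picture. The network's cup position came out about 8 mm from its first reading, but the pixels show no change. I did not check the other things one by one afterwards; the arm passed above them and I read no contact force apart from the push on the dial.

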